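# Pack and seal the honey sample box

### The job

Pack the honey samples for transport: slide the steel lid of the white box fully open by its black grip, and stand every small white-lidded sample jar upright on the floor of the box, one to a bay, then slide the lid back towards its rings until it is fully home. Then lock it by swinging the C-hook along its own curve through both rings until it is about a quarter turn through, and leave it lying flat on the lid; do not disturb the petri dish.

Things in the scene. Friction and masses are not known exactly. Their poses are not given: they have to be found in the camera images.
- jar1_mid (a point): loose closed glass sample jar with white screw lid, 55 mm diameter, 67 mm high, about 0.16 kg; this point is at its centre, 33.5 mm above its underside; z up its axis (2 or 3 such jars are present)
- jar2_mid (a point): loose closed glass sample jar with white screw lid, 55 mm diameter, 67 mm high, about 0.16 kg; this point is at its centre, 33.5 mm above its underside; z up its axis (2 or 3 such jars are present)
- jar3_mid (a point): loose closed glass sample jar with white screw lid, 55 mm diameter, 67 mm high, about 0.16 kg; this point is at its centre, 33.5 mm above its underside; z up its axis (2 or 3 such jars are present)
- box_floor (a point): centre of the inner floor of the fixed white box, 6 mm above the table. Box axes: x to the back (the way the lid opens), y left, z up. Opening 130 (x) by 222 (y) mm; dividers 35 mm high, 3 mm thick, at y = -37, +37 mm make bays centred at y = -74, 0, +74 mm. Walls 6 mm thick, tops 77 mm above the table; rails at y = -115, +115 mm, top 89 mm above the table, run to x = +255 mm
- lid (a joint): steel sliding lid of the box, m: 0 = fully open (parked on the rails behind the opening), 0.175 = fully shut at its end stop. It slides along the box's -x, stays where it is left, takes about 2.5 N to move, and starts shut or nearly so, 10 to 55 mm short of its stop. Its top is 82 mm above the table; shut, it covers the box
- lid_knob (a point): centre of the black grip bar on the lid: 14 mm (box x, the sliding direction) by 50 mm (box y), standing from 84 to 110 mm above the table, this point at 97 mm; it moves with the lid. With the lid shut it lies 39 mm behind (box +x) and 100 mm left (box +y) of point eye
- eye (a point): hole centre of the hasp at the box's front, fixed to the box, axes as the box's; 90 mm above the table, 8 mm above the lid's top. With the lid shut, two upright steel rings stand here side by side, facing along box y: the box's own 4.5 mm to the -y side, the lid's 4.5 mm to the +y side (it moves with the lid). Holes 26 mm wide, bars 5 mm thick, tops 108 mm above the table
- hook: loose C-hook, 0.09 kg, lying flat, red grip up: brass bar 8 mm thick in a half circle of radius 45 mm (to the bar's middle). Tip at hook -x; the curve runs round by +y to the butt at +x; from there a shank runs along -y into the grip. Origin: on its underside at the arc's centre; z up
- hook_arc (a point): centre of the C-hook's arc, 4 mm above its underside; axes as the hook's. Turning the hook counterclockwise (from above) about this point drives the tip along the arc. Rightly threaded, this point lies over the lid 45 mm behind point eye (box +x), the tip having gone through from the box's +y side to its -y side
- hook_grip (a point): centre of the C-hook's red grip block, 16 mm (hook x) by 46 mm (hook y) by 32 mm high, 16 mm above its underside; it lies at hook x = +45, y = -34 mm, z = +12 mm from point hook_arc; axes as the hook's
- hook_tip (a point): middle of the bar at the C-hook's round tip, at hook x = -45 mm, y = 0, z = 0 from point hook_arc; axes as the hook's
- dish: bystander: petri dish 95 mm wide, 16 mm high; origin under its centre
Not all that is in view belongs to the job. Leave any purple or turquoise look-alike of the part that bears jar1_mid alone.

How it is judged:
By the outcome, as a careful person would: the job done as asked, in the order asked, and still so for the second after the job is handed in, with the robot touching nothing.
Of jar1, jar2, jar3 only 2 to 3 are there at a start; the rules pass over those that are not, and their reading is None.
At some moment in a run one of hook may be knocked a few centimetres aside while the robot is not near it.
Once in a run the grip may slacken for a moment while it holds something.
It also fails if it takes over 208 s, if anything falls off the work surface, if the arm or the gripper's body presses on something with over 40 N, if the wrist force passes 120 N, or if a joint passes its speed limit or range.

### The arm

A 6-joint arm with a two-finger parallel gripper is mounted at the origin on a cart in front of the work surface, level with it; the furniture and walls round the work are solid. World frame = base frame: x ahead of the robot, y to its left, z up, the work surface at z = 0. Lengths are in m, angles in rad, forces in N, time in s.
With the tool pointing down it reaches from about 0.35 to 0.975 m from the base axis. Payload 4.9 kg.
Tool frame: the origin (TCP) lies where the fingers leave the gripper's body, on its centre line; the fingertips stand tip_reach ahead of it and the grasp point (between the pads) lies 54 mm ahead of it (tip_reach is the distance from the TCP to the fingertips, in m); z points along the fingers, y is the line along which they close (so a half turn about z gives the same grasp; the last joint's range is limited). The gripper opens to 85 mm and grips with 20 to 120 N. Pads are 22 mm wide; open, the fingers measure 114 mm over their backs; the gripper's body (76 mm by 85 mm) begins 54 mm behind the grasp point. The pads swing forward as they close: fully open they stand 13 mm farther back than shut.
Start: joints at [-1.309, 0.053, 1.613, -0, 1.476, -0.119], TCP at [0.232, -0.58, 0.304] pointing down, gripper open.
Joint ranges: [-3.01, 3.01], [-1.01, 2.22], [0.06, 2.58], [-1.02, 4.17], [0.09, 2.62], [-3.14, 3.14]. Speed limits (rad/s): [2.57, 2.57, 3.14, 3.14, 3.14, 3.14].

### API

Orientations are given as a unit quaternion [x, y, z, w].
In Python, from station import observe, snapshot, close_job, tip_reach gives the robot as it stands. The module is installed in compiled form; this text tells all that it offers.
- The arm moves only by the tool servo_tool, never from a script. Its argument "targets" is a list of rows, each a list of 7 numbers: the shift along the world's x, y, z in mm, then the turn, a rotation vector about the world's x, y, z in rad, then the gripper command: -1 is fully open, 1 is shut, values between are in proportion. In form: [[tx, ty, tz, rx, ry, rz, grip], ...]. A call has 1 to 8 rows; each row is the pose to reach, as a shift and turn from the pose commanded when the call began; what a row does not reach only later rows make up. A row lasts 1/10 s, in which the tool goes at most 50 mm and 8.59 degrees, less where a joint would pass 70% of its speed; a pose out of reach is approached as far as the arm can. A call with a gripper value outside its range is refused whole. The fingers move at their own pace and stop on an object; "force" is the grip in N (left out, the last holds). Time passes only in rows, so rows that repeat a pose let the fingers close. It gives the time, the measured TCP pose, the force, the opening and the grip force at its end, in the units of the state.
- observe(): the state, without advancing time (a new reading comes with each control period).
- snapshot(name): name is "scene" or "side" or "wrist"; returns a dict with "frame" (420x560x3 uint8, blue, green, red), "camera_matrix" (3x3 intrinsics, pixels), "eye" and "attitude" of the camera in the world. Camera axes: x right, y up, looking along -z (the intrinsics and any distortion apply to the point x, -y, -z); pixel columns grow to the right and rows downward; lengths in m; the calibration is good to about 2 mm. A picture is of the moment at which its call begins. There is no depth.
- close_job(): hands the job in; it is judged then, once.
The state is a dict: "time": time; "joint_positions": joint angles; "dq": joint speeds; "joint_torque": joint torques, N m; "tool_pos": TCP position; "tool_rot": TCP orientation; "force": force on the tool from outside, world axes, zero at the start; "wrist_torque": the same for the moment, N m; "width": opening from 0.0 (shut) to 1.0 (fully open); "grasp_force": force on a finger pad.
Only numpy, scipy, OpenCV 4.12 (cv2) and the standard library are available. Lean on these libraries where they do the work, as an engineer would, in place of code of your own. Each camera call takes 0.05 s, during which the arm holds its last target. There are 200 camera calls.

## Working session

There is one attempt and no reset: what is moved stays moved. The work goes in short steps, Python scripts to look and compute and a tool call to move; the robot and the scene stay as the last step left them, time stands still between calls to the robot, and variables do not carry over. Pictures are saved under pics/ and viewed, at most 14 in all, crops included, and the job is handed in when it is done.

Besides the shell and the picture viewer there is one more tool, called after "Emit:" as a command line: name --pt "numbers of a row" for each row, then --argument value for the rest. servo_tool: Moves the arm, as the interface text tells. Its arguments: {"type":"object","properties":{"targets":{"type":"array"},"force":{"type":"number"}},"required":["targets"]}

```bash
mkdir -p pics
cat > h.py <<'E'
import numpy as np, cv2
from scipy.spatial.transform import Rotation as R
from station import observe, snapshot, close_job, tip_reach
def snap(n,f=None):
    s=snapshot(n)
    if f: cv2.imwrite('pics/'+f,s['frame'])
    a=np.array(s['attitude']); s['R']=R.from_quat(a).as_matrix() if a.size==4 else a.reshape(3,3)
    return s
def ray(s,uv,z):
    K=np.array(s['camera_matrix']); p=np.linalg.inv(K)@[uv[0],uv[1],1]
    d=s['R']@[p[0],-p[1],-p[2]]; e=np.array(s['eye']); return e+d*(z-e[2])/d[2]
def proj(s,P):
    c=s['R'].T@(np.array(P)-s['eye']); p=np.array(s['camera_matrix'])@[c[0],-c[1],-c[2]]; return p[:2]/p[2]
def st():
    o=observe(); print('t',round(o['time'],2),'pos',np.round(o['tool_pos'],4),'rot',np.round(o['tool_rot'],3),'F',np.round(o['force'],1),'w',round(o['width'],3),'g',round(o['grasp_force'],1),'j',np.round(o['joint_positions'],2))
E
python3 - <<'E'
from h import *
print(tip_reach() if callable(tip_reach) else tip_reach)
st()
for n in ['scene','side','wrist']:
    s=snap(n,n+'0.png'); print(n,np.round(s['eye'],3),np.round(s['R'],2).tolist(),np.round(s['camera_matrix'],1).tolist(),[k for k in s])
E
```

```text
0.0726
t 0.0 pos [ 0.2322 -0.5798  0.3027] rot [ 0.982  0.189 -0.    -0.001] F [ 0.3  0.6 -0.1] w 1.001 g 0.0 j [-1.31  0.05  1.61  0.    1.48 -0.12]
scene [-0.28   0.701  0.562] [[-0.59, 0.33, -0.74], [-0.81, -0.23, 0.54], [0.01, 0.92, 0.4]] [[470.1, 0.0, 286.1], [0.0, 470.1, 203.5], [0.0, 0.0, 1.0]] ['frame', 'camera_matrix', 'eye', 'attitude', 'R']
side [0.304 1.057 0.892] [[-0.96, 0.18, -0.2], [-0.27, -0.61, 0.75], [0.02, 0.77, 0.63]] [[539.8, 0.0, 278.5], [0.0, 539.8, 211.9], [0.0, 0.0, 1.0]] ['frame', 'camera_matrix', 'eye', 'attitude', 'R']
wrist [ 0.308 -0.55   0.373] [[0.37, 0.88, 0.29], [-0.93, 0.35, 0.11], [-0.0, -0.32, 0.95]] [[359.5, 0.0, 278.1], [0.0, 359.5, 212.4], [0.0, 0.0, 1.0]] ['frame', 'camera_matrix', 'eye', 'attitude', 'R']
```

View pics/scene0.png

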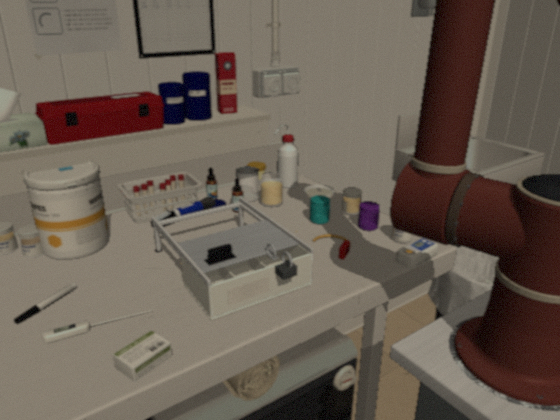

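View pics/side0.png

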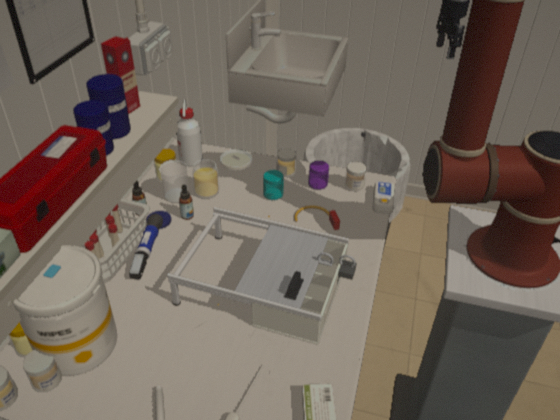

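The two views show the box with its lid nearly shut (knob at side (293,286), rings at (325,257)) and the hook at (318,215). Teal (273,185) and purple (318,175) look-alikes stand behind it, with jar candidates at (286,162), (355,177), (42,372) and (5,385).

Run:
```python
from h import *
s=cv2.imread('pics/side0.png'); c=cv2.imread('pics/scene0.png')
def up(i,x0,y0,w,h): return cv2.convertScaleAbs(cv2.resize(i[y0:y0+h,x0:x0+w],(400,300),interpolation=cv2.INTER_CUBIC),alpha=1.5)
cv2.imwrite('pics/c1.png',np.vstack([np.hstack([up(s,140,130,160,120),up(s,250,130,160,120)]),np.hstack([up(s,0,300,160,120),up(s,240,200,120,90)])]))
```

```text
(no output)
```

View pics/c1.png

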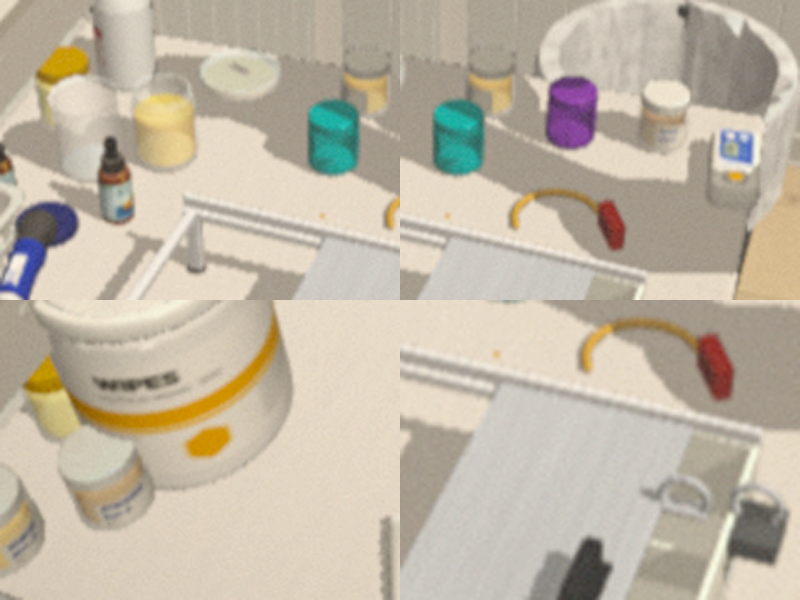

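View pics/wrist0.png

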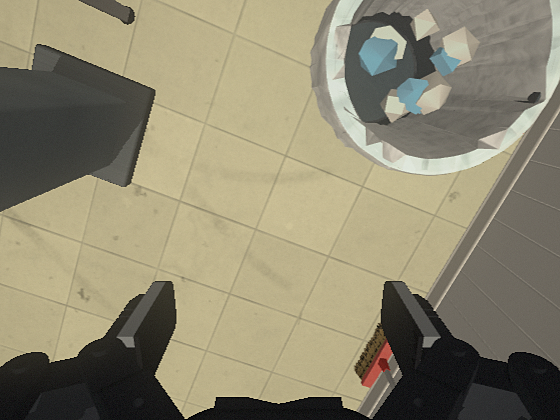

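Three labelled white-lidded jars are visible: side (356,167), (39,362), and one cut by the left edge at (0,378). The grey-topped glass at (286,160) isn't one. The lid ring sits at (325,258) and the box ring at (347,260).

Run:
```python
from h import *
s=snap('side'); c=snap('scene')
print('J a',ray(s,(356.4,167),.067),'b',ray(s,(39.2,362),.067),'c',ray(s,(-2,378),.067))
print('J scene b c', ray(c,(29,233),.067),ray(c,(4,230),.067), 'a',ray(c,(400,225),.067))
# black knob, hook masks
for n,v in (('side',s),('scene',c)):
    f=v['frame']; hsv=cv2.cvtColor(f,cv2.COLOR_BGR2HSV)
    for nm,m,z in (('red',cv2.inRange(hsv,(0,150,60),(6,255,255))|cv2.inRange(hsv,(175,150,60),(180,255,255)),.016),('brass',cv2.inRange(hsv,(12,110,100),(24,255,255)),.004),('black',cv2.inRange(f,(0,0,0),(45,45,45)),.097),('teal',cv2.inRange(hsv,(80,120,50),(95,255,255)),.0335),('purple',cv2.inRange(hsv,(130,100,40),(155,255,255)),.0335)):
        k,l,st_,ce=cv2.connectedComponentsWithStats(m)
        for i in range(1,k):
            if st_[i,4]>30 and 130<ce[i][0]<420 and ce[i][1]>120: print(n,nm,st_[i],np.round(ce[i]),np.round(ray(v,ce[i],z),3))
for nm,uv in (('railFarFront',(346.5,240.5)),('farBack',(217,216)),('nearBack',(175,280)),('nearfront',(331,312))): print(nm,np.round(ray(s,uv,.089),3))
print('boxring top',ray(s,(347.4,254),.108), 'lidring top',ray(s,(325.5,253),.108))
```

```text
J a [ 0.40999208 -0.16039058  0.067     ] b [0.85488018 0.6146916  0.067     ] c [0.90339995 0.66295069 0.067     ]
J scene b c [0.82795088 0.61424372 0.067     ] [0.87684146 0.65811544 0.067     ] a [ 0.3725289  -0.11057296  0.067     ]
side red [330 211   9  18  86] [335. 219.] [0.432 0.01  0.016]
side brass [155 148  21  16 214] [165. 155.] [ 0.97  -0.146  0.004]
side brass [278 161  16   8  55] [287. 164.] [ 0.615 -0.211  0.004]
side brass [199 168  13   4  39] [205. 170.] [ 0.831 -0.113  0.004]
side brass [207 172  10  12  39] [213. 178.] [ 0.794 -0.081  0.004]
side brass [294 207  11  14  42] [298. 212.] [ 0.53  -0.003  0.004]
side brass [306 206  23   8  33] [318. 208.] [ 0.483 -0.036  0.004]
side black [141 253   6  19  33] [144. 262.] [0.774 0.358 0.097]
side black [286 273  16  26 164] [294. 286.] [0.458 0.336 0.097]
side black [130 274  11   5  31] [135. 276.] [0.772 0.4   0.097]
side black [413 393  10  22  67] [418. 404.] [0.2   0.529 0.097]
side teal [264 171  19  28 481] [273. 184.] [ 0.615 -0.063  0.033]
side purple [309 162  19  27 434] [318. 175.] [ 0.509 -0.142  0.
[... 523 characters left out ...]
 0.139 0.097]
scene black [234 179   7  13  47] [237. 186.] [0.742 0.12  0.097]
scene black [202 198  17  11 113] [209. 203.] [0.685 0.232 0.097]
scene black [206 245  29  19 355] [219. 254.] [0.449 0.331 0.097]
scene black [276 266  19  12  82] [283. 273.] [0.321 0.268 0.097]
scene black [ 240  359  116   61 2975] [310. 402.] [0.056 0.416 0.097]
scene teal [311 196  18  28 445] [319. 209.] [ 0.609 -0.059  0.033]
scene purple [359 202  20  28 470] [368. 215.] [ 0.504 -0.14   0.033]
railFarFront [0.382 0.163 0.089]
farBack [0.685 0.166 0.089]
nearBack [0.695 0.38  0.089]
nearfront [0.375 0.373 0.089]
boxring top [0.3710509  0.22485027 0.108     ] lidring top [0.41582286 0.23510593 0.108     ]
```

Run:
```python
from h import *
s=cv2.imread('pics/side0.png'); c=cv2.imread('pics/scene0.png')
def up(i,x0,y0,w,h): return cv2.convertScaleAbs(cv2.resize(i[y0:y0+h,x0:x0+w],(400,300),interpolation=cv2.INTER_CUBIC),alpha=1.7)
cv2.imwrite('pics/c2.png',np.vstack([np.hstack([up(s,260,140,64,48),up(c,325,170,100,75)]),np.hstack([up(c,0,205,64,48),up(c,225,150,100,75)])]))
```

```text
(no output)
```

View pics/c2.png

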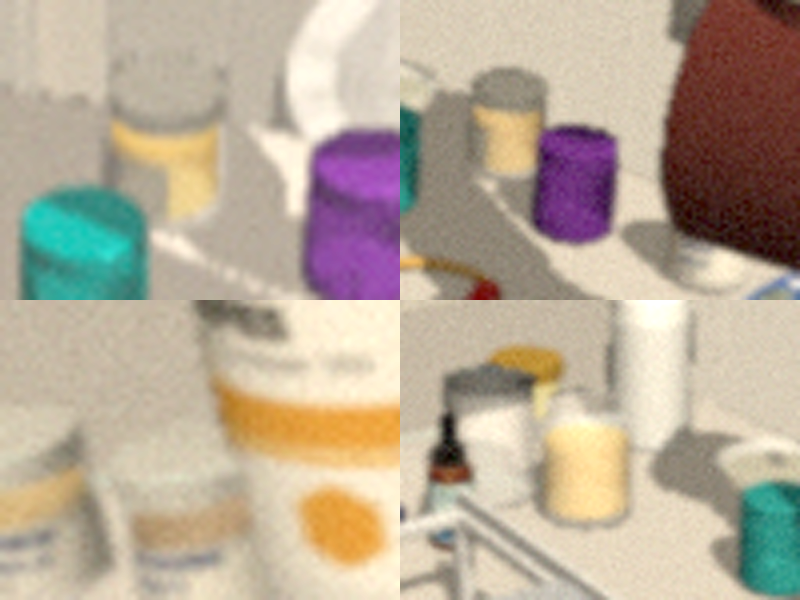

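```bash
cat >> h.py <<'E'
def tri(obs):
    A=np.zeros((3,3));b=np.zeros(3)
    for s,uv in obs:
        e=np.array(s['eye']); d=ray(s,uv,0)-e; d/=np.linalg.norm(d); M=np.eye(3)-np.outer(d,d); A+=M; b+=M@e
    return np.linalg.solve(A,b)
E
python3 - <<'E'
from h import *
s=snap('side'); c=snap('scene')
print('b lid',tri([(s,(39.2,362)),(c,(30.4,231.4))]))
print('2 lid',tri([(s,(286.7,153)),(c,(351.7,190))]), 'width sidepx')
print('dish',ray(s,(236,158),.016), 'wipes?')
for w,P in ((32,(.84,.61,.06)),(19,(.615,-.21,.06)),(20,(.41,-.16,.06))): print(w*np.linalg.norm(np.array(P)-s['eye'])/539.8)
E
```

```text
b lid [0.86332999 0.60790318 0.05435595]
2 lid [ 0.6085813  -0.17590557  0.06343571] width sidepx
dish [ 0.76024394 -0.17791345  0.016     ] wipes?
0.06440897078753231
0.05447917069615573
0.05477698085462205
```

Emit:
servo_tool --pt "110 400 27 0 0 1.19 -1" --pt "110 400 27 0 0 1.19 -1" --pt "110 400 27 0 0 1.19 -1" --pt "110 400 27 0 0 1.19 -1" --pt "110 400 27 0 0 1.19 -1" --pt "110 400 27 0 0 1.19 -1" --pt "110 400 27 0 0 1.19 -1" --pt "110 400 27 0 0 1.19 -1"

```text
time: 1.15
tool_pos: [0.3381, -0.1935, 0.3302]
tool_rot: [0.705, 0.709, 0.0, 0.001]
force: [0.8, -0.5, 0.8]
width: 1.003
grasp_force: 0.0
```

Emit:
servo_tool --pt "108 420 0 0 0 0 -1" --pt "108 420 0 0 0 0 -1" --pt "108 420 0 0 0 0 -1" --pt "108 420 0 0 0 0 -1" --pt "108 420 0 0 0 0 -1" --pt "108 420 0 0 0 0 -1" --pt "108 420 0 0 0 0 -1" --pt "108 420 0 0 0 0 -1"

```text
time: 1.95
tool_pos: [0.4377, 0.1944, 0.3302]
tool_rot: [0.707, 0.707, 0.0, 0.0]
force: [0.5, -1.0, 0.2]
width: 0.997
grasp_force: 0.0
```

Emit:
servo_tool --pt "0 0 0 0 0 0 -1" --pt "0 0 0 0 0 0 -1"

```text
time: 2.15
tool_pos: [0.4375, 0.193, 0.3296]
tool_rot: [0.706, 0.708, -0.001, -0.0]
force: [0.6, -0.1, 0.2]
width: 0.999
grasp_force: 0.0
```

Run:
```python
from h import *
st(); s=snap('wrist','w1.png'); print(np.round(s['eye'],3),np.round(s['R'],2).tolist())
```

```text
t 2.15 pos [0.4375 0.193  0.3296] rot [ 0.706  0.708 -0.001 -0.   ] F [ 0.6 -0.1  0.2] w 0.999 g 0.0 j [ 0.26 -0.32  1.91 -0.    1.56  0.26]
[0.437 0.274 0.4  ] [[1.0, -0.0, 0.0], [0.0, 0.95, 0.32], [-0.0, -0.32, 0.95]]
```

View pics/w1.png

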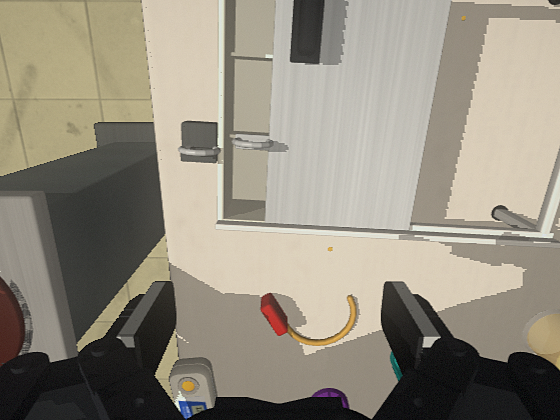

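The overhead view shows the lid about 25 mm short of shut. The box ring is at (198,153) and the lid ring at (252,142). The knob is at (308,25), the rail edge runs (218,222)–(553,236), and the hook has its tip at (351,297) and grip at (274,314).

Run:
```python
from h import *
s=snap('wrist')
P=lambda n,uv,z: print(n,np.round(ray(s,uv,z),4))
P('rail front corner',(218,221),.089);P('rail right',(553,235),.089)
P('boxring top',(199,150),.108);P('lidring top',(252,137),.108)
P('front wall inner top lo',(228,200),.077);P('front wall in hi',(229,20),.077)
P('lid front edge lo',(266,218),.082);P('lid front hi',(273,10),.082)
P('lid back lo',(411,226),.082);P('lid back hi',(450,2),.082)
P('knob lowL',(291,54),.110);P('knob lowR',(321,56),.110);P('knobhi L',(295,2),.11);P('knobhi R',(324,2),.11)
P('tip',(351,297),.008);P('grip',(269,300),.032);P('arc bottom',(312,344),.008);P('gripA',(262,297),.032);P('gripB',(272,293),.032);P('gripC',(288,330),.02)
```

```text
rail front corner [0.3821 0.1615 0.089 ]
rail right [0.6929 0.1477 0.089 ]
boxring top [0.3734 0.2293 0.108 ]
lidring top [0.4165 0.2397 0.108 ]
front wall inner top lo [0.3904 0.1781 0.077 ]
front wall in hi [0.3979 0.3287 0.077 ]
lid front edge lo [0.426 0.162 0.082]
lid front hi [0.4334 0.3348 0.082 ]
lid back lo [0.5626 0.154  0.082 ]
lid back hi [0.5713 0.3403 0.082 ]
knob lowL [0.4469 0.3005 0.11  ]
knob lowR [0.4692 0.2991 0.11  ]
knobhi L [0.4494 0.3344 0.11  ]
knobhi R [0.47   0.3344 0.11  ]
tip [0.528  0.0318 0.008 ]
grip [0.4265 0.0425 0.032 ]
arc bottom [ 0.4815 -0.0386  0.008 ]
gripA [0.4184 0.0465 0.032 ]
gripB [0.4301 0.0519 0.032 ]
gripC [ 0.4495 -0.008   0.02  ]
```

Emit:
servo_tool --pt "22 135 0 0 0 -0.044 -1" --pt "22 135 -50 0 0 -0.044 -1" --pt "22 135 -90 0 0 -0.044 -1" --pt "22 135 -130 0 0 -0.044 -1" --pt "22 135 -168 0 0 -0.044 -1" --pt "22 135 -168 0 0 -0.044 -1" --pt "22 135 -168 0 0 -0.044 -1"

```text
time: 2.95
tool_pos: [0.4597, 0.3255, 0.1617]
tool_rot: [0.723, 0.691, -0.001, -0.0]
force: [-0.1, -0.4, 0.3]
width: 1.002
grasp_force: 0.0
```

Emit:
servo_tool --force 40 --pt "0 0 0 0 0 0 1" --pt "0 0 0 0 0 0 1" --pt "0 0 0 0 0 0 1" --pt "0 0 0 0 0 0 1" --pt "0 0 0 0 0 0 1" --pt "0 0 0 0 0 0 1"

```text
time: 3.55
tool_pos: [0.4601, 0.3272, 0.163]
tool_rot: [0.723, 0.691, 0.0, 0.0]
force: [-1.0, -1.2, 5.0]
width: 0.154
grasp_force: 41.0
```

Emit:
servo_tool --pt "20 -0.9 0 0 0 0 1" --pt "45 -2 0 0 0 0 1" --pt "70 -3.1 0 0 0 0 1" --pt "95 -4.2 0 0 0 0 1" --pt "115 -5.1 0 0 0 0 1" --pt "125 -5.5 0 0 0 0 1" --pt "128 -5.6 0 0 0 0 1" --pt "128 -5.6 0 0 0 0 1"

```text
time: 4.35
tool_pos: [0.5889, 0.3203, 0.163]
tool_rot: [0.723, 0.691, -0.0, 0.001]
force: [-0.6, -5.7, 5.6]
width: 0.155
grasp_force: 41.0
```

Emit:
servo_tool --pt "3 -0.1 0 0 0 0 1" --pt "6 -0.2 0 0 0 0 1" --pt "6 -0.2 0 0 0 0 1"

```text
time: 4.65
tool_pos: [0.59, 0.3204, 0.1629]
tool_rot: [0.722, 0.691, -0.006, -0.003]
force: [-21.4, -6.9, 18.6]
width: 0.152
grasp_force: 43.6
```

Emit:
servo_tool --pt "-5 0 0 0 0 0 -1" --pt "-5 0 0 0 0 0 -1" --pt "-5 0 0 0 0 0 -1" --pt "-5 0 30 0 0 0 -1" --pt "-5 0 80 0 0 0 -1" --pt "-50 -40 130 0 0 0 -1" --pt "-95 -80 167 0 0 0 -1" --pt "-135 -120 167 0 0 0 -1"

```text
time: 5.45
tool_pos: [0.4946, 0.2348, 0.3188]
tool_rot: [0.722, 0.692, 0.003, 0.001]
force: [0.6, -0.4, 0.9]
width: 1.0
grasp_force: 0.0
```

Emit:
servo_tool --pt "0 -15 0 0 0 0 -1" --pt "0 -15 0 0 0 0 -1" --pt "0 -15 0 0 0 0 -1"

```text
time: 5.75
tool_pos: [0.4946, 0.22, 0.3147]
tool_rot: [0.723, 0.691, 0.0, -0.0]
force: [-0.4, 0.3, 0.3]
width: 1.001
grasp_force: 0.0
```

Run:
```python
from h import *
st(); s=snap('wrist','w2.png'); print(np.round(s['eye'],3))
```

```text
t 5.75 pos [0.4946 0.22   0.3147] rot [ 0.723  0.691  0.    -0.   ] F [-0.4  0.3  0.3] w 1.001 g 0.0 j [ 0.28 -0.15  1.79  0.    1.5   0.33]
[0.498 0.301 0.385]
```

View pics/w2.png

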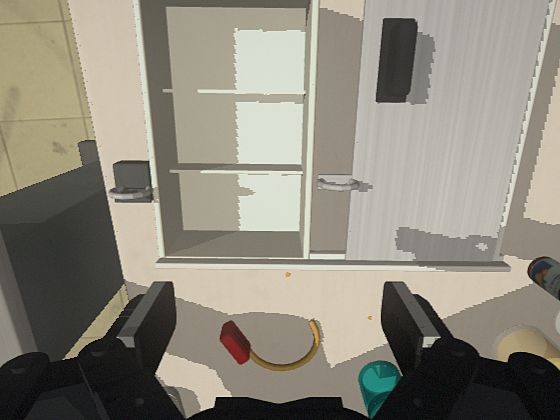

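Run:
```python
from h import *
s=snap('wrist')
P=lambda n,uv,z: print(n,np.round(ray(s,uv,z),4))
P('div lo L',(171,171),.041);P('div lo R',(302,172),.041);P('div hi R',(304,93),.041);P('div hi L',(164,91),.041)
P('front wall top outer',(152,200),.077);P('front wall inner',(160,200),.077);P('back wall inner',(303,200),.077);P('back wall outer',(311,200),.077)
P('front inner floor',(178,200),.006)
P('rail in lo',(200,259),.089);P('rail out lo',(200,267),.089)
P('floor right edge',(250,231),.006)
P('boxring top',(131,190),.108);P('lidring top',(338,181),.108)
P('knob c',(400,59),.110)
f=s['frame']; hsv=cv2.cvtColor(f,cv2.COLOR_BGR2HSV)
```

```text
div lo L [0.3908 0.2343 0.041 ]
div lo R [0.5177 0.2277 0.041 ]
div hi R [0.5213 0.3003 0.041 ]
div hi L [0.3947 0.3077 0.041 ]
front wall top outer [0.3815 0.216  0.077 ]
front wall inner [0.3887 0.2157 0.077 ]
back wall inner [0.516 0.21  0.077]
back wall outer [0.5231 0.2097 0.077 ]
front inner floor [0.383 0.195 0.006]
rail in lo [0.4209 0.1621 0.089 ]
rail out lo [0.4199 0.1541 0.089 ]
floor right edge [0.4594 0.1551 0.006 ]
boxring top [0.3779 0.2336 0.108 ]
lidring top [0.5421 0.2336 0.108 ]
knob c [0.5847 0.3202 0.11  ]
```

Emit:
servo_tool --pt "-35 -390 15 0 0 -1.527 -1" --pt "-35 -390 15 0 0 -1.527 -1" --pt "-35 -390 15 0 0 -1.527 -1" --pt "-35 -390 15 0 0 -1.527 -1" --pt "-35 -390 15 0 0 -1.527 -1" --pt "-35 -390 15 0 0 -1.527 -1" --pt "-35 -390 15 0 0 -1.527 -1" --pt "-35 -390 15 0 0 -1.527 -1"

```text
time: 6.65
tool_pos: [0.4594, -0.1723, 0.3297]
tool_rot: [0.987, 0.159, -0.0, -0.0]
force: [0.3, 0.0, 0.6]
width: 1.001
grasp_force: 0.0
```

Run:
```python
from h import *
st()
```

```text
t 6.65 pos [ 0.4594 -0.1723  0.3297] rot [ 0.987  0.159 -0.    -0.   ] F [0.3 0.  0.6] w 1.001 g 0.0 j [-0.51 -0.29  1.89  0.    1.55  0.74]
```

Emit:
servo_tool --pt "0 0 0 0 0 -0.32 -1" --pt "0 0 0 0 0 -0.32 -1" --pt "0 0 0 0 0 -0.32 -1" --pt "0 0 0 0 0 -0.32 -1"

```text
time: 7.05
tool_pos: [0.4597, -0.1699, 0.3296]
tool_rot: [1.0, 0.005, -0.001, -0.0]
force: [0.1, -0.5, 0.0]
width: 1.003
grasp_force: 0.0
```

Run:
```python
from h import *
st(); s=snap('wrist','w3.png'); print(np.round(s['eye'],3))
```

```text
t 7.05 pos [ 0.4597 -0.1699  0.3296] rot [ 1.     0.005 -0.001 -0.   ] F [ 0.1 -0.5  0. ] w 1.003 g 0.0 j [-0.51 -0.29  1.89  0.    1.55  1.05]
[ 0.541 -0.169  0.4  ]
```

View pics/w3.png

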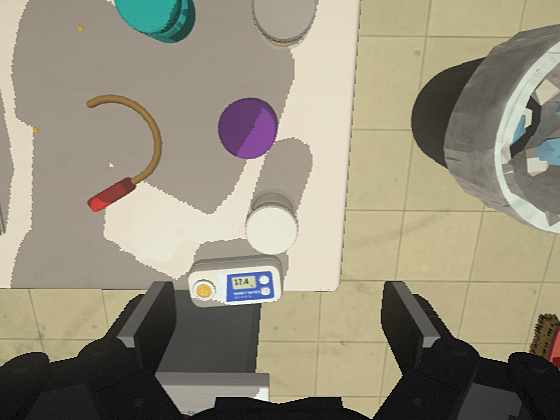

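Jar 1's lid is at (272,230), jar 2's at (284,8) cut by the top edge, purple at (248,128), teal at (150,5), and a meter sits close behind jar 1 at (235,280).

Run:
```python
from h import *
s=snap('wrist')
P=lambda n,uv,z: print(n,np.round(ray(s,uv,z),4))
P('jar1',(271.5,228),.067);P('L',(245,228),.067);P('R',(298,228),.067);P('jar2',(284,10),.067);P('purple',(248,128),.067);P('meter',(235,268),.03);P('edge',(345,200),0); P('edge2',(340,290),0)
P('teal',(150,2),.067)
```

```text
jar1 [ 0.4133 -0.1632  0.067 ]
L [ 0.4131 -0.137   0.067 ]
R [ 0.4136 -0.1894  0.067 ]
jar2 [ 0.605  -0.1728  0.067 ]
purple [ 0.51   -0.1416  0.067 ]
meter [ 0.3498 -0.121   0.03  ]
edge [ 0.4232 -0.2471  0.    ]
edge2 [ 0.3047 -0.2488  0.    ]
teal [ 0.6098 -0.0634  0.067 ]
```

Emit:
servo_tool --pt "-46.5 6.7 -40 0 0 0 -1" --pt "-46.5 6.7 -90 0 0 0 -1" --pt "-46.5 6.7 -140 0 0 0 -1" --pt "-46.5 6.7 -180 0 0 0 -1" --pt "-46.5 6.7 -215 0 0 0 -1" --pt "-46.5 6.7 -235 0 0 0 -1" --pt "-46.5 6.7 -235 0 0 0 -1" --pt "-46.5 6.7 -235 0 0 0 -1"

```text
time: 7.95
tool_pos: [0.413, -0.1633, 0.0957]
tool_rot: [1.0, 0.004, 0.0, 0.0]
force: [0.1, -0.4, 0.6]
width: 0.998
grasp_force: 0.0
```

Emit:
servo_tool --force 40 --pt "0 0 0 0 0 0 1" --pt "0 0 0 0 0 0 1" --pt "0 0 0 0 0 0 1" --pt "0 0 0 0 0 0 1" --pt "0 0 0 0 0 0 1"

```text
time: 8.45
tool_pos: [0.414, -0.1641, 0.0974]
tool_rot: [1.0, 0.003, 0.002, 0.001]
force: [-0.8, 1.3, 6.9]
width: 0.625
grasp_force: 42.9
```

Emit:
servo_tool --force 50 --pt "0 0 20 0 0 0 1" --pt "0 0 60 0 0 0 1" --pt "0 0 100 0 0 0 1" --pt "0 20 135 0 0 0.1 1" --pt "10 60 135 0 0 0.25 1" --pt "15 100 135 0 0 0.4 1" --pt "20 140 135 0 0 0.55 1" --pt "25 180 135 0 0 0.7 1"

```text
time: 9.25
tool_pos: [0.4374, 0.0181, 0.2305]
tool_rot: [0.937, 0.349, 0.0, 0.0]
force: [0.0, -0.1, -1.5]
width: 0.621
grasp_force: 56.4
```

Emit:
servo_tool --pt "7 45 0 0 0 0.15 1" --pt "14 90 0 0 0 0.3 1" --pt "14 130 0 0 0 0.45 1" --pt "14 165 0 0 0 0.6 1" --pt "14 177 0 0 0 0.75 1" --pt "14 177 0 0 0 0.827 1" --pt "14 177 0 0 0 0.827 1" --pt "14 177 0 0 0 0.827 1"

```text
time: 10.05
tool_pos: [0.4514, 0.1935, 0.2301]
tool_rot: [0.721, 0.693, -0.0, -0.0]
force: [0.9, -0.8, -1.1]
width: 0.619
grasp_force: 56.4
```

Run:
```python
from h import *
st(); s=snap('wrist','w4.png')
```

```text
t 10.05 pos [0.4514 0.1935 0.2301] rot [ 0.721  0.693 -0.    -0.   ] F [ 0.9 -0.8 -1.1] w 0.619 g 56.4 j [ 0.25 -0.22  1.99 -0.    1.37  0.29]
```

View pics/w4.png

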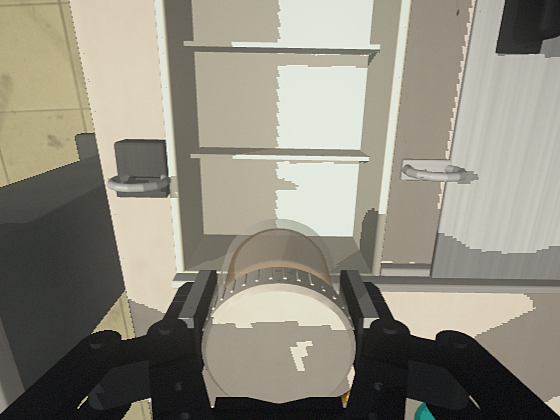

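Run:
```python
from h import *
s=snap('wrist')
P=lambda n,uv,z: print(n,np.round(ray(s,uv,z),4))
P('div lo mid',(280,157),.041);P('div hi',(280,48),.041)
P('front in',(181,220),.077);P('back in',(381,220),.077);P('rail',(200,278),.089);P('railb',(480,282),.089)
P('floor edge',(220,237),.006);P('boxring',(138,181),.108);P('lidring',(435,170),.108)
```

```text
div lo mid [0.4542 0.2305 0.041 ]
div hi [0.457  0.3025 0.041 ]
front in [0.3875 0.1976 0.077 ]
back in [0.5192 0.1924 0.077 ]
rail [0.3986 0.1609 0.089 ]
railb [0.5833 0.1506 0.089 ]
floor edge [0.3985 0.1559 0.006 ]
boxring [0.3762 0.2318 0.108 ]
lidring [0.538  0.2315 0.108 ]
```

Emit:
servo_tool --pt "1 0 -35 0 0 0 1" --pt "1 0 -70 0 0 0 1" --pt "1 0 -100 0 0 0 1" --pt "1 0 -115 0 0 0 1" --pt "1 0 -122 0 0 0 1" --pt "1 0 -125 0 0 0 1" --pt "1 0 -127 0 0 0 1" --pt "1 0 -127 0 0 0 1"

```text
time: 10.95
tool_pos: [0.4533, 0.1937, 0.1042]
tool_rot: [0.72, 0.694, 0.001, 0.0]
force: [-0.2, -0.6, -1.4]
width: 0.625
grasp_force: 56.4
```

Emit:
servo_tool --pt "0 0 -1.5 0 0 0 1" --pt "0 0 -2 0 0 0 1"

```text
time: 11.15
tool_pos: [0.4537, 0.1938, 0.1034]
tool_rot: [0.72, 0.694, 0.001, 0.001]
force: [-5.7, -2.4, 9.6]
width: 0.62
grasp_force: 57.6
```

Emit:
servo_tool --pt "0 0 -1 0 0 0 -0.6" --pt "0 0 -1 0 0 0 -0.6" --pt "0 0 -1 0 0 0 -0.6" --pt "0 0 30 0 0 0 -0.6" --pt "0 0 75 0 0 0 -0.6" --pt "0 0 125 0 0 0 -0.6" --pt "0 -40 170 0 0 -0.1 -1" --pt "20 -85 200 0 0 -0.25 -1"

```text
time: 11.95
tool_pos: [0.4673, 0.1221, 0.2951]
tool_rot: [0.801, 0.598, 0.002, 0.001]
force: [0.7, -0.9, -0.4]
width: 0.995
grasp_force: 0.0
```

Run:
```python
from h import *
st(); s=snap('wrist','w5.png'); c=snap('side','s5.png')
f=s['frame']
P=lambda n,uv,z: print(n,np.round(ray(s,uv,z),4))
print('expected jar px in wrist', proj(s,(.4535,.1937,.073)))
```

```text
t 11.95 pos [0.4673 0.1221 0.2951] rot [0.801 0.598 0.002 0.001] F [ 0.7 -0.9 -0.4] w 0.995 g 0.0 j [ 0.1  -0.29  1.95  0.    1.49  0.39]
expected jar px in wrist [234.37882541 115.67012889]
```

View pics/w5.png

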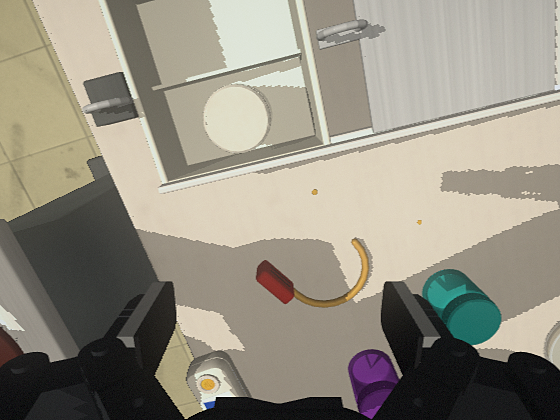

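Emit:
servo_tool --pt "132 -281 0 0 0 -1.277 -1" --pt "132 -281 0 0 0 -1.277 -1" --pt "132 -281 0 0 0 -1.277 -1" --pt "132 -281 0 0 0 -1.277 -1" --pt "132 -281 0 0 0 -1.277 -1" --pt "132 -281 0 0 0 -1.277 -1" --pt "132 -281 -20 0 0 -1.277 -1" --pt "132 -281 -50 0 0 -1.277 -1"

```text
time: 12.85
tool_pos: [0.6011, -0.1613, 0.242]
tool_rot: [0.999, 0.038, 0.002, 0.001]
force: [0.4, 1.0, -0.2]
width: 0.996
grasp_force: 0.0
```

Emit:
servo_tool --pt "0 0 0 0 0 0 -1" --pt "0 0 0 0 0 -0.1 -1" --pt "0 0 0 0 0 -0.1 -1"

```text
time: 13.15
tool_pos: [0.5996, -0.1584, 0.2418]
tool_rot: [1.0, -0.006, -0.0, -0.0]
force: [-0.2, -0.1, -0.0]
width: 1.003
grasp_force: 0.0
```

Run:
```python
from h import *
st(); s=snap('wrist','w6.png')
```

```text
t 13.15 pos [ 0.5996 -0.1584  0.2418] rot [ 1.    -0.006 -0.    -0.   ] F [-0.2 -0.1 -0. ] w 1.003 g 0.0 j [-0.38  0.09  1.68  0.    1.37  1.2 ]
```

View pics/w6.png

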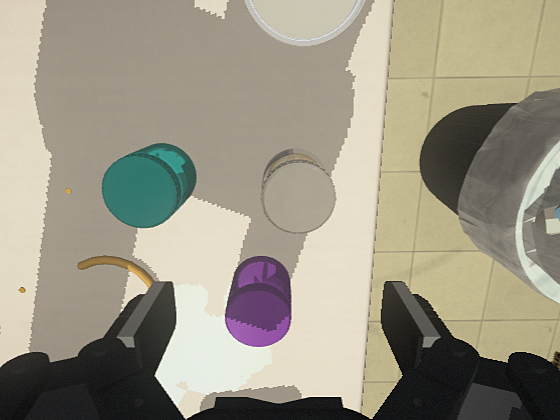

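Run:
```python
from h import *
s=snap('wrist')
p=ray(s,(299,196),.067); print(p, (p-observe()['tool_pos'])*1000, ray(s,(262,196),.067)[1]-ray(s,(336,196),.067)[1])
```

```text
[ 0.61140187 -0.17320287  0.067     ] [  11.63034352  -14.60222403 -175.47943555] 0.05242074858655715
```

Emit:
servo_tool --pt "11.5 -14.6 -20 0 0 0 -1" --pt "11.5 -14.6 -60 0 0 0 -1" --pt "11.5 -14.6 -100 0 0 0 -1" --pt "11.5 -14.6 -130 0 0 0 -1" --pt "11.5 -14.6 -146 0 0 0 -1" --pt "11.5 -14.6 -146 0 0 0 -1" --pt "11.5 -14.6 -146 0 0 0 -1"

```text
time: 13.95
tool_pos: [0.612, -0.174, 0.0973]
tool_rot: [1.0, -0.007, 0.001, 0.0]
force: [0.7, 0.4, 0.5]
width: 0.999
grasp_force: 0.0
```

Emit:
servo_tool --force 50 --pt "0 0 0 0 0 0 1" --pt "0 0 0 0 0 0 1" --pt "0 0 0 0 0 0 1" --pt "0 0 0 0 0 0 1" --pt "0 0 0 0 0 0 1" --pt "0 0 30 0 0 0 1" --pt "0 0 75 0 0 0 1" --pt "0 0 120 0 0 0 1"

```text
time: 14.75
tool_pos: [0.6101, -0.1735, 0.2158]
tool_rot: [1.0, -0.008, -0.001, -0.0]
force: [0.4, 0.0, -0.6]
width: 0.624
grasp_force: 53.3
```

Emit:
servo_tool --pt "-16 45 15 0 0 0.15 1" --pt "-32 90 15 0 0 0.3 1" --pt "-48 135 15 0 0 0.45 1" --pt "-64 180 15 0 0 0.6 1" --pt "-80 225 15 0 0 0.75 1" --pt "-96 270 15 0 0 0.9 1" --pt "-112 315 15 0 0 1.05 1" --pt "-128 360 15 0 0 1.2 1"

```text
time: 15.55
tool_pos: [0.4818, 0.1877, 0.2307]
tool_rot: [0.828, 0.56, 0.0, 0.0]
force: [0.9, 0.2, -1.2]
width: 0.619
grasp_force: 53.3
```

Emit:
servo_tool --pt "-13 40 0 0 0 0.15 1" --pt "-26.5 81 0 0 0 0.3 1" --pt "-26.5 81 0 0 0 0.342 1" --pt "-26.5 81 0 0 0 0.342 1" --pt "-26.5 81 0 0 0 0.342 1"

```text
time: 16.05
tool_pos: [0.4564, 0.2669, 0.2305]
tool_rot: [0.723, 0.691, -0.0, 0.0]
force: [0.6, -1.2, -1.9]
width: 0.623
grasp_force: 53.3
```

Run:
```python
from h import *
st()
```

```text
t 16.05 pos [0.4564 0.2669 0.2305] rot [ 0.723  0.691 -0.     0.   ] F [ 0.6 -1.2 -1.9] w 0.623 g 53.3 j [ 0.39 -0.12  1.91 -0.    1.36  0.43]
```

Emit:
servo_tool --pt "0 0.5 -35 0 0 0 1" --pt "0 0.5 -70 0 0 0 1" --pt "0 0.5 -100 0 0 0 1" --pt "0 0.5 -115 0 0 0 1" --pt "0 0.5 -122 0 0 0 1" --pt "0 0.5 -125 0 0 0 1" --pt "0 0.5 -127 0 0 0 1" --pt "0 0.5 -128 0 0 0 1"

```text
time: 16.85
tool_pos: [0.4576, 0.268, 0.1042]
tool_rot: [0.723, 0.691, 0.001, 0.001]
force: [-1.5, -1.5, 5.7]
width: 0.622
grasp_force: 54.0
```

Emit:
servo_tool --pt "0 0 0 0 0 0 -0.6" --pt "0 0 0 0 0 0 -0.6" --pt "0 0 0 0 0 0 -0.6" --pt "0 0 30 0 0 0 -0.6" --pt "0 0 75 0 0 0 -0.6" --pt "0 0 125 0 0 0 -0.6" --pt "0 -45 160 0 0 0 -1" --pt "0 -80 190 0 0 0 -1"

```text
time: 17.65
tool_pos: [0.4564, 0.1898, 0.293]
tool_rot: [0.722, 0.692, 0.001, 0.001]
force: [0.6, -0.1, -1.0]
width: 0.996
grasp_force: 0.0
```

Run:
```python
from h import *
st(); s=snap('wrist','w7.png')
```

```text
t 17.65 pos [0.4564 0.1898 0.293 ] rot [0.722 0.692 0.001 0.001] F [ 0.6 -0.1 -1. ] w 0.996 g 0.0 j [ 0.24 -0.26  1.92 -0.    1.48  0.29]
```

View pics/w7.png

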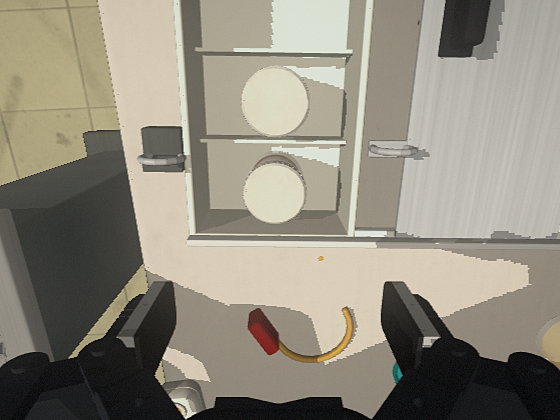

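Emit:
servo_tool --pt "35 35 0 0 0 0 -1" --pt "70 70 0 0 0 0 -1" --pt "105 105 0 0 0 0 -1" --pt "131 132 -20 0 0 0 -1" --pt "131 132 -65 0 0 0 -1" --pt "131 132 -105 0 0 0 -1" --pt "131 132 -130 0 0 0 -1" --pt "131 132 -130 0 0 0 -1"

```text
time: 18.5
tool_pos: [0.5847, 0.321, 0.1547]
tool_rot: [0.723, 0.691, -0.005, -0.002]
force: [-0.4, -0.0, 0.1]
width: 1.001
grasp_force: 0.0
```

Emit:
servo_tool --force 40 --pt "0 0 0 0 0 0 -1" --pt "0 0 0 0 0 0 1" --pt "0 0 0 0 0 0 1" --pt "0 0 0 0 0 0 1" --pt "0 0 0 0 0 0 1" --pt "0 0 0 0 0 0 1" --pt "0 0 0 0 0 0 1"

```text
time: 19.2
tool_pos: [0.5879, 0.3221, 0.1615]
tool_rot: [0.723, 0.691, 0.001, 0.0]
force: [-0.1, -0.4, 3.4]
width: 0.151
grasp_force: 41.9
```

Emit:
servo_tool --pt "-20 0.9 0 0 0 0 1" --pt "-45 2 0 0 0 0 1" --pt "-70 3.1 0 0 0 0 1" --pt "-95 4.2 0 0 0 0 1" --pt "-120 5.3 0 0 0 0 1" --pt "-145 6.4 0 0 0 0 1" --pt "-160 7 0 0 0 0 1" --pt "-166 7.3 0 0 0 0 1"

```text
time: 20.0
tool_pos: [0.421, 0.331, 0.1614]
tool_rot: [0.723, 0.691, 0.003, -0.001]
force: [4.1, 6.7, -2.9]
width: 0.152
grasp_force: 42.6
```

Emit:
servo_tool --pt "-4 0.2 0 0 0 0 1" --pt "-7 0.3 0 0 0 0 1" --pt "-9 0.4 0 0 0 0 1" --pt "-11 0.5 0 0 0 0 1" --pt "-12 0.5 0 0 0 0 1"

```text
time: 20.5
tool_pos: [0.4134, 0.3313, 0.1616]
tool_rot: [0.723, 0.691, 0.007, 0.002]
force: [21.1, 8.4, -12.9]
width: 0.151
grasp_force: 41.8
```

Emit:
servo_tool --pt "0 0 0 0 0 0 -1" --pt "0 0 0 0 0 0 -1" --pt "0 0 0 0 0 0 -1" --pt "0 0 40 0 0 0 -1" --pt "0 0 80 0 0 0 -1" --pt "0 -40 115 0 0 0 -1" --pt "20 -80 140 0 0 0 -1" --pt "30 -120 140 0 0 0 -1"

```text
time: 21.3
tool_pos: [0.4411, 0.2095, 0.3057]
tool_rot: [0.722, 0.692, 0.004, 0.002]
force: [1.4, 0.3, 0.8]
width: 1.0
grasp_force: 0.0
```

Emit:
servo_tool --pt "20 -30 0 0 0 0 -1" --pt "20 -30 0 0 0 0 -1" --pt "20 -30 0 0 0 0 -1"

```text
time: 21.6
tool_pos: [0.4594, 0.1794, 0.3004]
tool_rot: [0.723, 0.69, -0.0, -0.0]
force: [0.8, 0.3, 0.7]
width: 0.994
grasp_force: 0.0
```

```bash
cat >> h.py <<'E'
def hookpts(s,zb=.008,zr=.032):
    hsv=cv2.cvtColor(s['frame'],cv2.COLOR_BGR2HSV)
    out={}
    for nm,m in (('red',cv2.inRange(hsv,(0,140,50),(8,255,255))|cv2.inRange(hsv,(173,140,50),(180,255,255))),('brass',cv2.inRange(hsv,(10,100,60),(26,255,255)))):
        k,l,t,c=cv2.connectedComponentsWithStats(m); print(nm,[(t[i].tolist()) for i in range(1,k) if t[i,4]>60])
        out[nm]=(l,t,c)
    return out
E
python3 - <<'E'
from h import *
st(); s=snap('wrist','w8.png')
hookpts(s)
cv2.imwrite('pics/w8m.png',cv2.resize(s['frame'][60:400,90:490],None,fx=1.75,fy=1.75,interpolation=cv2.INTER_CUBIC))
E
```

```text
t 21.6 pos [0.4594 0.1794 0.3004] rot [ 0.723  0.69  -0.    -0.   ] F [0.8 0.3 0.7] w 0.994 g 0.0 j [ 0.22 -0.27  1.92  0.    1.5   0.27]
red [[246, 309, 31, 34, 508]]
brass [[277, 296, 74, 56, 732], [169, 395, 12, 11, 84]]
```

View pics/w8m.png

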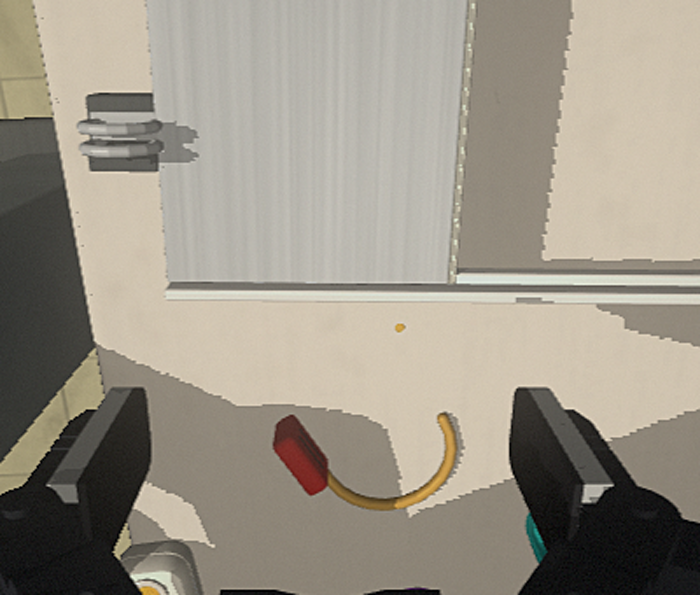

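The lid is shut and both rings line up side by side, at image (158.6,132.6) and (158.6,144.6). The hook is undisturbed, with its tip at (345,297) and red grip at (262,320).

```bash
cat >> h.py <<'E'
from scipy.optimize import least_squares
def hookpose(s,z0=0.,near=None):
    """hook pose from arc circle fit and red grip; z0 = underside height"""
    hsv=cv2.cvtColor(s['frame'],cv2.COLOR_BGR2HSV)
    def big(m):
        k,l,t,c=cv2.connectedComponentsWithStats(m); i=1+np.argmax(t[1:,4]); return np.argwhere(l==i)[:,::-1]
    b=big(cv2.inRange(hsv,(10,100,60),(26,255,255))); r=big(cv2.inRange(hsv,(0,140,50),(8,255,255))|cv2.inRange(hsv,(173,140,50),(180,255,255)))
    B=np.array([ray(s,p,z0+.004)[:2] for p in b]); G=np.array([ray(s,p,z0+.02)[:2] for p in r]).mean(0)
    f=least_squares(lambda q:np.hypot(*(B-q).T)-.045,B.mean(0)+(G-B.mean(0))*.3,loss='soft_l1',f_scale=.003); c=f.x
    a=np.unwrap(np.arctan2(*(B-c).T[::-1])); v=G-c; yaw=np.arctan2(v[1],v[0])-np.arctan2(-34,45)
    rel=(np.degrees(np.arctan2(*(B-c).T[::-1])-yaw)+90)%360-90
    print('arc c',np.round(c,4),'rms',np.sqrt((f.fun**2).mean()).round(4),'grip',np.round(G,4),'|v|',np.hypot(*v).round(4),'yaw',round((yaw+np.pi)%(2*np.pi)-np.pi,3),'arc span rel',np.percentile(rel,[1,99]).round(0))
    return c,yaw
E
python3 - <<'E'
from h import *
s=snap('wrist'); hookpose(s)
e=[ray(s,(158.6,132.6),.106),ray(s,(158.6,144.6),.106),ray(s,(134.6,139),.09),ray(s,(182.6,139),.09)]
print(np.round(e,4))
E
```

```text
arc c [0.4882 0.007 ] rms 0.0025 grip [0.4329 0.0083] |v| 0.0553 yaw -2.518 arc span rel [ -9. 176.]
[[0.3752 0.2381 0.106 ]
 [0.3739 0.2295 0.106 ]
 [0.3506 0.2327 0.09  ]
 [0.3876 0.231  0.09  ]]
```

Emit:
servo_tool --pt "-26 -171 0 0 0 -2.55 -1" --pt "-26 -171 0 0 0 -2.55 -1" --pt "-26 -171 0 0 0 -2.55 -1" --pt "-26 -171 0 0 0 -2.55 -1" --pt "-26 -171 0 0 0 -2.55 -1" --pt "-26 -171 0 0 0 -2.55 -1" --pt "-26 -171 0 0 0 -2.55 -1" --pt "-26 -171 0 0 0 -2.55 -1"

```text
time: 22.5
tool_pos: [0.4333, 0.01, 0.3003]
tool_rot: [0.987, 0.16, -0.0, -0.0]
force: [0.0, 0.7, -0.1]
width: 1.005
grasp_force: 0.0
```

Emit:
servo_tool --pt "0 0 -10 0 0 -1.3 -1" --pt "0 0 -30 0 0 -1.35 -1" --pt "0 0 -60 0 0 -1.35 -1" --pt "0 0 -60 0 0 -1.35 -1" --pt "0 0 -60 0 0 -1.35 -1" --pt "0 0 -60 0 0 -1.35 -1" --pt "0 0 -60 0 0 -1.35 -1" --pt "0 0 -60 0 0 -1.35 -1"

```text
time: 23.3
tool_pos: [0.4333, 0.0102, 0.2403]
tool_rot: [0.905, -0.425, -0.0, 0.0]
force: [-0.0, 1.0, -0.2]
width: 0.995
grasp_force: 0.0
```

Run:
```python
from h import *
st(); s=snap('wrist','w9.png'); hookpose(s)
```

```text
t 23.3 pos [0.4333 0.0102 0.2403] rot [ 0.905 -0.425 -0.     0.   ] F [-0.   1.  -0.2] w 0.995 g 0.0 j [-0.15 -0.39  2.11  0.    1.42  2.3 ]
arc c [0.4884 0.007 ] rms 0.0022 grip [0.4326 0.014 ] |v| 0.0562 yaw -2.618 arc span rel [-13. 181.]
```

Run:
```python
from h import *
s=snap('wrist'); hsv=cv2.cvtColor(s['frame'],cv2.COLOR_BGR2HSV)
m=cv2.inRange(hsv,(0,140,30),(8,255,255))|cv2.inRange(hsv,(173,140,30),(180,255,255))
m[300:]=0
p=np.argwhere(m)[:,::-1]; print(len(p),p.min(0),p.max(0)); V=hsv[...,2][m>0]; print(np.percentile(V,[5,25,50,75,95]))
for z in (.032,.016):
  W=np.float32([ray(s,q,z)[:2]*1000 for q in p]); print(z,cv2.minAreaRect(W))
th=cv2.threshold(V.reshape(-1,1),0,255,cv2.THRESH_OTSU)[0]; print('otsu',th)
pt=p[V>th]; W=np.float32([ray(s,q,.032)[:2]*1000 for q in pt]); print('bright',len(pt),cv2.minAreaRect(W),W.mean(0)); 
cv2.imwrite('pics/w9c.png',cv2.resize(s['frame'][0:300,150:450],(600,600)))
```

```text
1044 [264 168] [288 227]
[101.15 127.   137.5  140.   142.  ]
0.032 ((434.56927490234375, 11.273551940917969), (15.025879859924316, 49.35032272338867), 30.05491828918457)
0.016 ((431.6640930175781, 14.953484535217285), (15.889643669128418, 52.18722915649414), 30.054964065551758)
otsu 121.0
bright 823 ((433.4804382324219, 13.026906967163086), (13.21776294708252, 43.19916915893555), 29.827354431152344) [433.7357    12.722603]
```

Emit:
servo_tool --pt "0.3 3 -40 0 0 -0.1 -1" --pt "0.3 3 -80 0 0 -0.17 -1" --pt "0.3 3 -120 0 0 -0.17 -1" --pt "0.3 3 -150 0 0 -0.17 -1" --pt "0.3 3 -162 0 0 -0.17 -1" --pt "0.3 3 -162 0 0 -0.17 -1" --pt "0.3 3 -162 0 0 -0.17 -1"

```text
time: 24.1
tool_pos: [0.4348, 0.012, 0.0799]
tool_rot: [0.867, -0.498, 0.001, -0.0]
force: [-0.3, -0.1, 0.9]
width: 1.004
grasp_force: 0.0
```

Emit:
servo_tool --force 60 --pt "0 0 0 0 0 0 1" --pt "0 0 0 0 0 0 1" --pt "0 0 0 0 0 0 1" --pt "0 0 0 0 0 0 1" --pt "0 0 0 0 0 0 1" --pt "0 0 0 0 0 0 1"

```text
time: 24.7
tool_pos: [0.4342, 0.0118, 0.0792]
tool_rot: [0.867, -0.499, 0.0, -0.0]
force: [-0.1, 0.5, 3.5]
width: 0.173
grasp_force: 59.2
```

Run:
```python
from h import *
st()
```

```text
t 24.7 pos [0.4342 0.0118 0.0792] rot [ 0.867 -0.499  0.    -0.   ] F [-0.1  0.5  3.5] w 0.173 g 59.2 j [-0.14 -0.15  2.22 -0.    1.08  2.47]
```

Emit:
servo_tool --pt "0 0 40 0 0 0 1" --pt "0 0 90 0 0 0 1" --pt "0 0 130 0 0 0.15 1" --pt "0 30 140 0 0 0.3 1" --pt "0 60 140 0 0 0.45 1" --pt "0 90 140 0 0 0.6 1" --pt "0 120 140 0 0 0.75 1" --pt "0 140 140 0 0 0.9 1"

```text
time: 25.5
tool_pos: [0.4332, 0.1534, 0.2181]
tool_rot: [0.998, -0.068, -0.0, -0.0]
force: [-0.7, 0.2, -0.7]
width: 0.174
grasp_force: 59.0
```

Emit:
servo_tool --pt "0 10 0 0 0 0.15 1" --pt "0 20 0 0 0 0.3 1" --pt "1 27 0 0 0 0.45 1" --pt "1 27 0 0 0 0.6 1" --pt "1 27 0 0 0 0.75 1" --pt "1 27 0 0 0 0.9 1" --pt "1 27 0 0 0 1.05 1" --pt "1 27 0 0 0 1.147 1"

```text
time: 26.3
tool_pos: [0.4344, 0.1788, 0.2179]
tool_rot: [0.876, 0.483, -0.001, -0.0]
force: [0.5, 1.5, -1.7]
width: 0.177
grasp_force: 59.0
```

Emit:
servo_tool --pt "0 0 0 0 0 0 1" --pt "0 0 0 0 0 0 1"

```text
time: 26.5
tool_pos: [0.4346, 0.1788, 0.2182]
tool_rot: [0.877, 0.48, -0.0, -0.0]
force: [-0.1, 0.3, -1.0]
width: 0.176
grasp_force: 59.0
```

Run:
```python
from h import *
st(); s=snap('wrist','w10.png'); z=observe()['tool_pos'][2]-.0792; print(z); hookpose(s,z)
e=np.array((.3705,.2335)); print('eye px',proj(s,(*e,.09)))
```

```text
t 26.5 pos [0.4346 0.1788 0.2182] rot [ 0.877  0.48  -0.    -0.   ] F [-0.1  0.3 -1. ] w 0.176 g 59.0 j [ 0.23 -0.26  2.05 -0.    1.35  0.8 ]
0.1391011040228507
arc c [0.4136 0.2295] rms 0.0023 grip [0.4302 0.1722] |v| 0.0597 yaw -0.641 arc span rel [ -9. 186.]
eye px [135.69190113 218.5974857 ]
```

Emit:
servo_tool --pt "1 1 -20 0 0 0 1" --pt "1 1 -35 0 0 0 1" --pt "1 1 -45 0 0 0 1" --pt "1 1 -52 0 0 0 1" --pt "1 1 -53 0 0 0 1"

```text
time: 27.05
tool_pos: [0.4359, 0.1802, 0.1666]
tool_rot: [0.877, 0.48, -0.001, -0.001]
force: [-4.4, -0.3, 8.9]
width: 0.174
grasp_force: 60.8
```

Run:
```python
from h import *
st()
s=snap('wrist'); f=s['frame']; z=observe()['tool_pos'][2]-.0792; print(z); c,y=hookpose(s,z)
c2=snap('side'); hookpose(c2,z)
a=cv2.resize(f[60:360,60:360],(400,400),interpolation=cv2.INTER_CUBIC)
u=proj(c2,(.40,.22,.09)).astype(int); b=cv2.resize(c2['frame'][u[1]-50:u[1]+50,u[0]-50:u[0]+50],(400,400),interpolation=cv2.INTER_CUBIC); print(u)
cv2.imwrite('pics/w11.png',np.hstack([a,b]))
```

```text
t 27.05 pos [0.4359 0.1802 0.1666] rot [ 0.877  0.48  -0.001 -0.001] F [-4.4 -0.3  8.9] w 0.174 g 60.8 j [ 0.23 -0.2   2.09  0.    1.25  0.8 ]
0.08747786911426612
arc c [0.4147 0.2302] rms 0.0023 grip [0.4321 0.1742] |v| 0.0586 yaw -0.621 arc span rel [-10. 184.]
arc c [0.8346 0.5554] rms 0.0225 grip [ 0.1708 -0.6769] |v| 1.3997 yaw -1.418 arc span rel [-88. 268.]
[333 255]
```

View pics/w11.png

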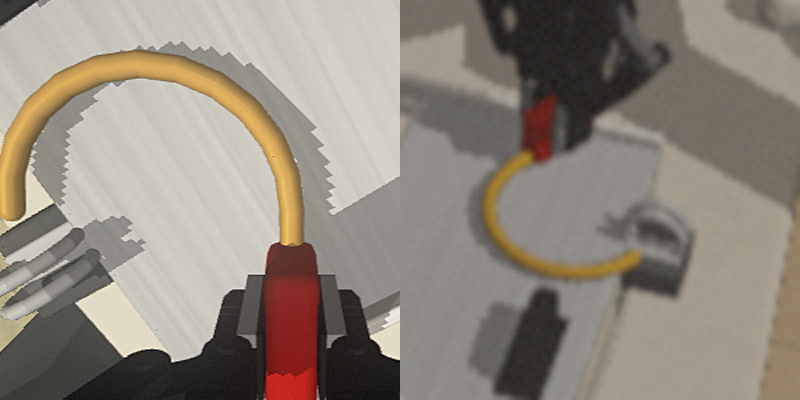

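Run:
```python
from h import *
s=snap('wrist')
q=lambda u,v:(60+.75*u,60+.75*v)
f=s['frame'][60:360,60:360]; g=cv2.cvtColor(f,cv2.COLOR_BGR2GRAY)
for n,a,b in (('lid ring',(0,283),(84,232)),('box ring',(3,315),(99,253))):
    m=(np.array(a)+b)/2
    print(n,'ends@.09',np.round(ray(s,q(*a),.09),4),np.round(ray(s,q(*b),.09),4),'mid@.106',np.round(ray(s,q(*m),.106),4))
z=.0875
print('tip',np.round(ray(s,q(13,217),z+.004),4)); e=(.3705,.2335,.09); print('eye in crop',(proj(s,e)-60)/.75)
```

```text
lid ring ends@.09 [0.354  0.2369 0.09  ] [0.3905 0.2359 0.09  ] mid@.106 [0.3843 0.2377 0.106 ]
box ring ends@.09 [0.3461 0.2271 0.09  ] [0.3898 0.2274 0.09  ] mid@.106 [0.3806 0.2296 0.106 ]
tip [0.3755 0.2524 0.0915]
eye in crop [ 43.17118439 267.10806088]
```

The hook is held level with its tip on the +y side of the rings, in line with the holes. The grip is resting on the rail, so I'll raise it 4 mm and start the swing.

Emit:
servo_tool --pt "1 0 4 0 0 0 1" --pt "1 0 4 0 0 0 1" --pt "8.7 3.5 4 0 0 0.15 1" --pt "15.7 8.1 4 0 0 0.3 1" --pt "22 13.8 3 0 0 0.45 1" --pt "22 13.8 3 0 0 0.45 1"

```text
time: 27.8
tool_pos: [0.4583, 0.1939, 0.1684]
tool_rot: [0.748, 0.664, 0.0, 0.0]
force: [-0.3, -0.6, -1.0]
width: 0.17
grasp_force: 59.3
```

Run:
```python
from h import *
st(); s=snap('wrist'); z=observe()['tool_pos'][2]-.0792; hookpose(s,z)
```

```text
t 27.8 pos [0.4583 0.1939 0.1684] rot [0.748 0.664 0.    0.   ] F [-0.3 -0.6 -1. ] w 0.17 g 59.3 j [ 0.25 -0.13  2.03  0.    1.25  0.37]
arc c [0.4173 0.2297] rms 0.0023 grip [0.4574 0.1888] |v| 0.0573 yaw -0.149 arc span rel [-11. 178.]
```

Emit:
servo_tool --pt "3.7 4.7 -1 0 0 0.1 1" --pt "7 9.8 -2 0 0 0.2 1" --pt "9.8 14.7 -2 0 0 0.3 1" --pt "9.8 14.7 -2 0 0 0.3 1"

```text
time: 28.25
tool_pos: [0.4675, 0.2084, 0.1665]
tool_rot: [0.641, 0.768, -0.0, -0.0]
force: [-1.2, -0.6, -0.8]
width: 0.179
grasp_force: 59.4
```

Emit:
servo_tool --pt "2.2 5.2 0 0 0 0.1 1" --pt "4 10.5 0 0 0 0.2 1" --pt "5.2 16 0 0 0 0.3 1" --pt "5.2 16 0 0 0 0.3 1"

```text
time: 28.65
tool_pos: [0.4726, 0.2244, 0.1666]
tool_rot: [0.519, 0.855, -0.0, -0.0]
force: [-0.1, 0.1, -0.3]
width: 0.172
grasp_force: 59.4
```

Run:
```python
from h import *
st(); s=snap('wrist','w12.png'); z=observe()['tool_pos'][2]-.0792; hookpose(s,z)
```

```text
t 28.65 pos [0.4726 0.2244 0.1666] rot [ 0.519  0.855 -0.    -0.   ] F [-0.1  0.1 -0.3] w 0.172 g 59.4 j [ 0.3  -0.06  1.97 -0.    1.24 -0.18]
arc c [0.4186 0.231 ] rms 0.0022 grip [0.474  0.2213] |v| 0.0562 yaw 0.473 arc span rel [-13. 147.]
```

Emit:
servo_tool --pt "0.3 8.4 0 0 0 0.15 1" --pt "-0.7 16.9 0 0 0 0.3 1" --pt "-2.5 25.1 0 0 0 0.45 1" --pt "-2.5 25.1 0 0 0 0.45 1"

```text
time: 29.1
tool_pos: [0.47, 0.2496, 0.1666]
tool_rot: [0.315, 0.949, -0.0, -0.0]
force: [0.6, 0.2, -0.1]
width: 0.174
grasp_force: 59.4
```

Emit:
servo_tool --pt "-2.9 8 0 0 0 0.15 1" --pt "-7 15.3 0 0 0 0.3 1" --pt "-12.2 22 0 0 0 0.45 1" --pt "-18.1 27.7 0 0 0 0.595 1" --pt "-18.1 27.7 0 0 0 0.595 1"

```text
time: 29.6
tool_pos: [0.4517, 0.277, 0.1665]
tool_rot: [0.024, 1.0, -0.0, -0.0]
force: [-0.4, 1.6, -0.3]
width: 0.175
grasp_force: 59.4
```

Run:
```python
from h import *
st(); s=snap('wrist','w13.png'); z=observe()['tool_pos'][2]-.0792; hookpose(s,z)
```

```text
t 29.6 pos [0.4517 0.277  0.1665] rot [ 0.024  1.    -0.    -0.   ] F [-0.4  1.6 -0.3] w 0.175 g 59.4 j [ 0.41 -0.05  1.95 -0.    1.24 -1.11]
arc c [0.4186 0.2337] rms 0.0022 grip [0.4547 0.2768] |v| 0.0562 yaw 1.521 arc span rel [-14.  90.]
```

Emit:
servo_tool --pt "0 0 -2 0 0 0 1" --pt "0 0 -4 0 0 0 1" --pt "0 0 -5 0 0 0 1" --pt "0 0 -5 0 0 0 1"

```text
time: 30.05
tool_pos: [0.4526, 0.277, 0.1622]
tool_rot: [0.023, 1.0, -0.0, -0.0]
force: [0.2, -0.7, 2.3]
width: 0.178
grasp_force: 60.0
```

Emit:
servo_tool --pt "0 0 -0.5 0 0 0 0.2" --pt "0 0 -0.5 0 0 0 -0.2" --pt "0 0 -0.5 0 0 0 -0.2" --pt "0 0 -0.5 0 0 0 -0.2" --pt "0 0 25 0 0 0 -0.2" --pt "0 0 65 0 0 0 -0.2" --pt "0 0 110 0 0 0 -0.2" --pt "0 0 140 0 0 0 -0.2"

```text
time: 30.85
tool_pos: [0.4527, 0.2775, 0.3051]
tool_rot: [0.022, 1.0, 0.001, 0.002]
force: [1.2, 0.2, 0.4]
width: 0.598
grasp_force: 0.0
```

Run:
```python
from h import *
st(); s=snap('wrist','w14.png'); c,y=hookpose(s,.082)
# tip visible beyond rings?
t=c+.045*np.array([np.cos(y+np.pi),np.sin(y+np.pi)])
hsv=cv2.cvtColor(s['frame'],cv2.COLOR_BGR2HSV); m=cv2.inRange(hsv,(10,100,60),(26,255,255))
k,l,t_,ce=cv2.connectedComponentsWithStats(m)
for i in range(1,k):
    if t_[i,4]>40:
        p=np.argwhere(l==i)[:,::-1]; W=np.array([ray(s,q,.086)[:2] for q in p]); print(t_[i],W.min(0).round(3),W.max(0).round(3))
print('tip pred',t)
```

```text
t 30.85 pos [0.4527 0.2775 0.3051] rot [0.022 1.    0.001 0.002] F [1.2 0.2 0.4] w 0.598 g 0.0 j [ 0.41 -0.18  1.83  0.    1.48 -1.12]
arc c [0.4197 0.2337] rms 0.0022 grip [0.455  0.2772] |v| 0.056 yaw 1.535 arc span rel [-14.  88.]
[207  95   6  11  56] [0.372 0.227] [0.379 0.231]
[ 219   94   63   78 1007] [0.371 0.236] [0.433 0.282]
[161  98  40  65 721] [0.373 0.185] [0.421 0.221]
tip pred [0.41807329 0.18872509]
```

Run:
```python
from h import *
s=snap('side'); f=s['frame']; m=cv2.inRange(f,(0,0,0),(45,45,45)); k,l,t,c=cv2.connectedComponentsWithStats(m)
for i in range(1,k):
    if t[i,4]>40 and 250<c[i][0]<380 and 200<c[i][1]<350: print(t[i],np.round(ray(s,c[i],.097),4))
w=snap('wrist'); f=w['frame']; u=proj(w,(.4142,.331,.11)); print('knob px pred',u); 
m=cv2.inRange(f,(0,0,0),(60,60,60)); k,l,t,c=cv2.connectedComponentsWithStats(m)
for i in range(1,k):
    if t[i,4]>200: print(t[i],c[i].round(),np.round(ray(w,c[i],.11),4))
```

```text
knob px pred [345.76330891 145.33900582]
[114   0  99  15 718] [156.   5.] [0.3171 0.2051 0.11  ]
[ 302  126   75   30 2011] [339. 141.] [0.4108 0.326  0.11  ]
[    0   270   560   150 34033] [278. 374.] [0.6235 0.2713 0.11  ]
```

```bash
python3 -c "
from station import close_job; print(close_job())"
```

```text
the job is handed in; nothing more can be done
None
```

The job is handed in at about 31 s: both reachable sample jars stand upright in separate bays, the lid is fully home, and the C-hook is about a quarter turn through both rings, flat on the lid. I left two other white-lidded jars by the wipes tub, because the one I could measure is about 64 mm wide and 1.05 m away, beyond the arm's reach. The petri dish was not touched.

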